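Lock the pill drawer open with its captive screw-knob

TASK

The pill drawer in the foot of the wedge-shaped organiser is to be refilled: pull it out fully to its stop by its grip. Then lock it there with the spring-loaded captive screw-knob on the sloping face: push the knob in, turn it clockwise until its thread start is found and it drops in, and screw it well home so that it stays down when you let go. Do not shift or upset the other things on the nightstand.

Things in the scene. Friction and masses are not known exactly. Their poses are not given: they have to be found in the camera images.
- organiser: pill organiser, fixed: grey wedge-shaped housing 170 mm deep (x), 200 wide (y); origin in the centre of its underside, x axis to the rear, z up; the drawer front is its -x side. The front is 55 mm high; from its top edge a plane face rises rearward at 30 degrees to 142 mm height, with flat clear lids (5 mm proud at most) left and right of the knob.
- drawer (a joint): how far the drawer is out, in m: 0 shut, 0.070 at its stop. Slides along -x of the organiser with about 3 N of friction and stays where it is left. While it is less than about 62 mm out, its centre spine blocks the knob's bolt.
- drawer_grip (a point): point on the drawer's grip, a steel block sticking out (-x) from the middle of the drawer front: 24 mm wide (y), 55 long (x), 24 high. The point is mid-width, mid-height (34 mm above the nightstand), 35 mm out from the drawer front; the block ends 20 mm further out. Moves with the drawer; axes as the organiser's. Can be pinched across its width from straight above.
- screw_seat (a point): where the knob's axis meets the sloping face, 97.5 mm above the nightstand, mid-width; fixed to the organiser, axes as the organiser's. Released and up, the knob's underside is 26 mm and its top 60 mm from here along the axis; at full stroke the underside is 1.5 mm off the face.
- knob_top (a point): centre of the top of the black round fluted knob, 50 mm across, 34 high, on a 12 mm steel stem. z points out along the knob's axis, which leans 30 degrees from vertical towards -x of the organiser (square to the sloping face). Moves in and out with the knob but does not turn with it. The knob can be gripped at any angle about its axis; turning it takes under 0.3 N m.
- screw (a joint): how far the knob is pushed in along its axis, in m: 0 up, 0.0245 end of stroke. A spring pushes it out, 2 N at the top, 6 N at the bottom. With the drawer out, a push meets the solid top of the thread at 0.005 until the thread start comes round. Let go, it springs back to 0 if not started, or to where its thread holds it, 0.017 (barely started) to 0.022 (well home).
- thread (a point): the hidden thread, on the knob's axis 22 mm inside the face; axes as the organiser's. Its start, 0.65 rad wide, is met after 0.1 to 2.2 rad of clockwise turn (looking at the knob from outside), different each time: press with 6 to 15 N, turn about 0.3 rad, press again, until the knob drops to 0.017 or more.
- thread_end (a point): the thread's lower end, on the axis 29 mm inside the face. After the drop keep the knob pushed to its end of stroke and turn clockwise on: the first 0.3 to 0.9 rad only bring it to the thread, the next 1.2 rad draw it from 0.017 to 0.022. About 2.1 rad in all is right; a hard stop comes near 2.3 to 3 rad. Letting go and gripping again in between is fine once it is on the thread.
- cup: white ceramic cup, 76 mm across, 85 mm high, loose, beside the organiser on its -y side; origin in the centre of its foot. Bystander.
- tablet_box: green plastic tablet box 120 x 70 x 36 mm, loose, beside the organiser on its +y side; origin in the centre of its underside. Bystander.
- pill_wheel: round pill dispenser with a flip cover, 130 mm across, 42 mm high, loose, far to the left or right; origin in the centre of its underside. Bystander.
- repellent: white battery-powered mosquito repellent unit with a toggle, 75 x 105 x 65 mm, loose, far to the left or right; origin in the centre of its underside. Bystander.

How it is judged:
On the way, in this order (a step that is already met when the one before it is completed fails the run):
1. the drawer is pulled out to its stop (value of joint drawer above 0.065 m), for 0.2 s.
2. with the drawer out, the knob has dropped in at the thread start (value of joint drawer above 0.062 m and value of joint screw above 0.0165 m), for 0.1 s.
At the end, for the whole second after the job is handed in: The drawer is out to its stop (at least 60 of 70 mm), the released knob stays down by itself at least 19.2 mm deep and at rest, and the cup stands upright (value of joint drawer above 0.062 m and value of joint screw above 0.0192 m and velocity of joint screw between -0.005 and 0.005 m/s and angle between cup's own z axis and vertical below 0.2 rad); the robot touches nothing.
It fails at once if another thing on the nightstand is shifted by more than 30 mm (distance of any of cup, tablet_box, pill_wheel, repellent from where it was at the start of the episode above 0.03 m).
It fails at once if the cup is tipped over (angle between cup's own z axis and vertical above 0.7 rad).
It also fails if it takes over 67 s, if anything falls off the work surface, if the arm or the gripper's body presses on something with over 40 N, if the wrist force passes 120 N, or if a joint passes its speed limit or range.

ROBOT

A 6-joint arm with a two-finger parallel gripper is mounted at the origin on the work surface. World frame = base frame: x ahead of the robot, y to its left, z up, the work surface at z = 0. Lengths are in m, angles in rad, forces in N, time in s.
With the tool pointing down it reaches from about 0.225 to 0.875 m from the base axis. Payload 3.4 kg.
Tool frame: the origin (TCP) lies midway between the tips of the shut fingers; the grasp point (between the pads) lies 19 mm behind it (manip.grasp_offset is the distance from the TCP to the grasp point, in m); x points along the fingers, y is the direction in which the jaws open and shut, and the axes are right-handed (so a half turn about x gives the same grasp; the last joint's range is limited). The gripper opens to 85 mm and grips with 20 to 120 N. Pads are 22 mm wide; open, the fingers measure 114 mm over their backs; the gripper's body (76 mm by 85 mm) begins 54 mm behind the grasp point. The pads swing forward as they close: fully open they stand 13 mm farther back than shut.
Start: joints at [-1.255, 0.276, 1.505, -0, 1.361, -0.121], TCP at [0.243, -0.521, 0.231] pointing down, gripper open.
Joint ranges: [-2.89, 2.89], [-0.75, 2.08], [0.22, 2.7], [-1.18, 4.32], [0.11, 2.71], [-2.7, 2.7]. Speed limits (rad/s): [2.57, 2.57, 3.14, 3.14, 3.14, 3.14].

INTERFACE

Orientations are given as a unit quaternion [w, x, y, z].
In Python, from rig import manip gives the robot as it stands.
- The arm moves only by the shell command python3 -m creep 'ROWS' [OPENING] [FORCE]. ROWS is a JSON object of lists of equal length, an entry for each row: "delta_pos": the shift along the tool's x, y, z in cm, a list of three; "dr": the turn, a rotation vector about the tool's x, y, z in rad, a list of three. In form: {"delta_pos": [[dx, dy, dz], ...], "dr": [[rx, ry, rz], ...]}. A call has 1 to 10 rows; each row is the pose to reach, as a shift and turn from the pose commanded when the call began, along the tool's axes at that moment; what a row does not reach only later rows make up. A row lasts 1/10 s, in which the tool goes at most 50 mm and 8.59 degrees, less where a joint would pass 70% of its speed; a pose out of reach is approached as far as the arm can. A call with a gripper value outside its range is refused whole. OPENING is the opening, from -1 (shut) to 1 (fully open), set as the call begins (- or left out, the last holds). The fingers move at their own pace and stop on an object; FORCE is the grip in N (left out, the last holds). Time passes only in rows, so rows that repeat a pose let the fingers close. It gives the time, the measured TCP pose, the force and the opening at its end, in the units of the state.
- manip.get_state(): the state, without advancing time (a new reading comes with each control period).
- manip.get_image(name): name is "scene" or "side" or "wrist"; returns a dict with "pixels" (384x512x3 uint8, blue, green, red), "depth" (384x512 float32, m along the optical axis (not along the pixel's ray), 0 where there is no reading), "intrinsics" (3x3 intrinsics, pixels), "k1" (the pictures are not rectified: a ray, as slopes to the right and down, at radius r is drawn at 1 + k1 r^2 times it, then the intrinsics apply), "rvec" (rotation vector, rad) and "tvec" (3), from world to camera coordinates, as OpenCV has them. Camera axes: x right, y down, z forward; pixel columns grow to the right and rows downward; lengths in m; the calibration is good to about 2 mm. A picture is of the moment at which its call begins.
- manip.sign_off(): hands the job in, once; it reports no verdict.
The state is a dict: "clock": time; "qpos": joint angles; "qd": joint speeds; "effort": joint torques, N m; "position": TCP position; "ee_rot": TCP orientation; "contact_force": force on the tool from outside, world axes, zero at the start; "moment": the same for the moment, N m; "width": finger opening in m.
Only numpy, scipy, OpenCV 4.12 (cv2) and the standard library are available. Lean on these libraries where they do the work, as an engineer would, in place of code of your own. Each camera call takes 0.05 s, during which the arm holds its last target. There are 200 camera calls.

## Working session

There is one attempt and no reset: what is moved stays moved. The work goes in short steps, Python scripts to look and compute and a shell command to move; the robot and the scene stay as the last step left them, time stands still between calls to the robot, and variables do not carry over. Pictures are saved under pics/ and viewed, about 8 in all and at most 12, crops included, and the job is handed in when it is done.

```bash
ls; mkdir -p pics; cat > h.py <<'E'
import numpy as np, cv2
from scipy.spatial.transform import Rotation as R
from rig import manip
def snap(name,fn):
    im=manip.get_image(name); cv2.imwrite('pics/'+fn,im['pixels']); np.savez('pics/'+fn+'.npz',**im); return im
def load(fn): return dict(np.load('pics/'+fn+'.npz'))
def cloud(im):
    K=im['intrinsics'];h,w=im['depth'].shape
    u,v=np.meshgrid(np.arange(w),np.arange(h))
    p=np.stack([u,v],-1).reshape(-1,1,2).astype(float)
    n=cv2.undistortPoints(p,K,np.array([float(im['k1']),0,0,0,0])).reshape(h,w,2)
    d=im['depth'][...,None]; c=np.concatenate([n*d,d],-1)
    Rm=cv2.Rodrigues(im['rvec'])[0]
    P=(c-im['tvec'].ravel())@Rm; P[im['depth']==0]=np.nan
    return P
def rot(q): return R.from_quat([q[1],q[2],q[3],q[0]])
E
python3 - <<'E'
from h import *
a=snap('scene','s1.png');b=snap('side','d1.png')
cv2.imwrite('pics/both.png',cv2.resize(np.hstack([a['pixels'],b['pixels']]),(800,300)))
print(manip.get_state())
for i in (a,b): print(i['rvec'].ravel(),i['tvec'].ravel(),i['k1'])
E
```

```text
pics
{'clock': 0.1, 'qpos': array([-1.25499419e+00,  2.76514673e-01,  1.50601545e+00, -4.82885630e-06,
        1.36068640e+00, -1.21015201e-01]), 'qd': array([-6.90173372e-05,  8.90555159e-05, -2.17561465e-03, -1.50554331e-03,
       -1.21961461e-03,  6.21925933e-04]), 'effort': array([ 1.57617269e-03, -4.17701268e+01, -2.46403974e+01, -8.59027818e-05,
        5.86097201e-03, -3.93262127e-06]), 'position': array([ 0.24309629, -0.52056414,  0.23053239]), 'ee_rot': array([-0.15264239, -0.6902506 , -0.15378487,  0.69036558]), 'contact_force': array([ 0.28071249, -0.49493911,  0.4440226 ]), 'moment': array([ 0.02973978, -0.00442397, -0.02824313]), 'width': 0.08541463076761438}
[ 2.39894792  0.73037678 -0.24426843] [-0.51121246 -0.2195709   1.57075312] -0.09509944490752183
[ 0.71601866 -2.45036258  1.35264102] [0.50002483 0.2588068  1.42040513] -0.17761201875625798
```

View pics/s1.png

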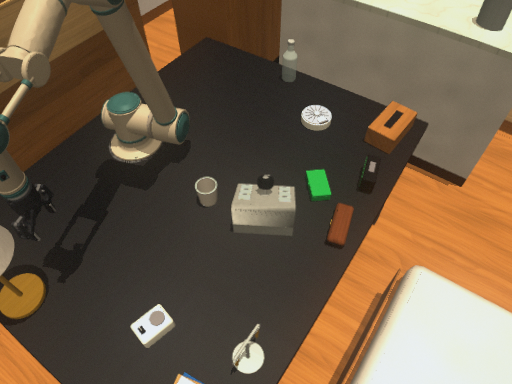

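View pics/d1.png

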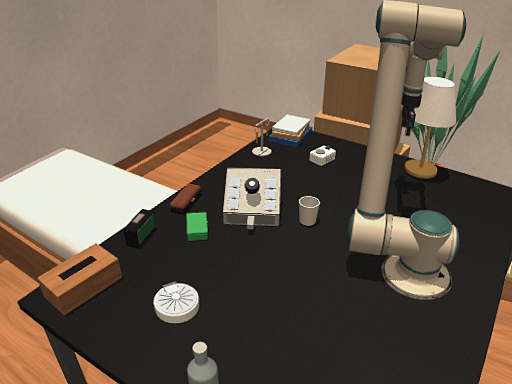

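The scene view shows the organiser from behind at about (264,208), the cup at (206,191) and the green box at (318,184). The side view shows the front face, with the grip at (251,223), knob at (252,185) and cup at (309,210).

```bash
python3 - <<'E'
from h import *
b=load('d1.png');a=load('s1.png')
P=cloud(b);Q=cloud(a)
for n,(u,v) in dict(knobtop=(252,183),gripend=(250,226),griptop=(251,219),fl=(224,215),fr=(279,216),tl=(227,171),tr=(279,171),cup=(309,200),box=(197,220)).items(): print(n,(u,v),P[v,u].round(3))
# points of housing: region, z between .03 and .15
def sel(P,x0,x1,y0,y1):
    p=P[y0:y1,x0:x1].reshape(-1,3); return p[np.isfinite(p).all(1)]
p=np.vstack([sel(P,218,286,160,232),sel(Q,225,300,170,238)])
p=p[(p[:,2]>0.015)&(p[:,2]<0.2)]
# sloping plane
import itertools
rng=np.random.default_rng(0);best=0
s=sel(P,218,286,165,215);s=s[s[:,2]>.05]
for _ in range(500):
    t=s[rng.choice(len(s),3)];n=np.cross(t[1]-t[0],t[2]-t[0]);l=np.linalg.norm(n)
    if l<1e-9: continue
    n/=l;m=abs((s-t[0])@n)<.003
    if m.sum()>best and abs(abs(n[2])-.866)<.05: best=m.sum();B=m
c=s[B].mean(0);n=np.linalg.svd(s[B]-c)[2][2];n*=np.sign(n[2]);print('slope n',n,'c',c,best,len(s),'tilt',np.degrees(np.arccos(n[2])))
# knob: points above slope by >0.05
k=p[((p-c)@n>.045)];print('knob',len(k),k.mean(0),((k-c)@n).max())
r=cv2.minAreaRect(p[(p-c)@n<.01][:,:2].astype(np.float32)*1000);print(r, cv2.boxPoints(r))
for nm,P_,w in (('cup',P,(297,322,194,226)),('box',P,(184,210,210,242)),('cupS',Q,(193,219,175,208)),('boxS',Q,(303,333,166,203))):
    q=sel(P_,*w);q=q[(q[:,2]>.015)&(q[:,2]<.12)];print(nm,cv2.minAreaRect(q[:,:2].astype(np.float32)*1000),q[:,2].max())
E
```

```text
knobtop (252, 183) [0.616 0.028 0.149]
gripend (250, 226) [0.566 0.116 0.035]
griptop (251, 219) [0.578 0.092 0.046]
fl (224, 215) [0.676 0.118 0.04 ]
fr (279, 216) [ 0.539 -0.041 -0.005]
tl (227, 171) [ 0.75  -0.006  0.139]
tr (279, 171) [ 0.587 -0.112  0.14 ]
cup (309, 200) [ 0.449 -0.101  0.067]
box (197, 220) [0.739 0.194 0.039]
slope n [-0.25102214  0.43349558  0.86548799] c [0.6291147  0.00555148 0.09600713] 1310 2483 tilt 30.061525439755307
knob 289 [0.61842361 0.02684273 0.14853995] 0.06731361456392086
((623.3352661132812, 18.07391357421875), (201.7447967529297, 236.7194366455078), 29.85365867614746) [[ 476.93082    70.51434 ]
 [ 594.76654  -134.79234 ]
 [ 769.73975   -34.366516]
 [ 651.904     170.94017 ]]
cup ((434.1408386230469, -65.42816925048828), (74.3593978881836, 80.59793853759766), 52.5726203918457) 0.08889198385935539
box ((752.4432373046875, 185.76756286621094), (73.98228454589844, 175.10877990722656), 44.13106918334961) 0.04083304931542125
cupS ((435.52996826171875, -69.94532012939453), (71.3270492553711, 76.75337982177734), 59.81294250488281) 0.0879460041758386
boxS ((736.1297607421875, 198.84913635253906), (74.76094055175781, 130.42440795898438), 39.75118637084961) 0.04234304204668665
```

```bash
cat >> h.py <<'E'
XO=np.array([.501,-.8655,0]);XO/=np.linalg.norm(XO);YO=np.array([-XO[1],XO[0],0]);Z=np.array([0,0,1.])
N=-.5*XO+np.cos(np.pi/6)*Z
def delta(pos,xax,yax):
    """delta in cm and rotvec from the measured pose to target TCP"""
    s=manip.get_state();T=rot(s['ee_rot'])
    c=[]
    for sg in (1,-1):
        y=sg*np.asarray(yax);G=R.from_matrix(np.c_[xax,y,np.cross(xax,y)])
        c.append((T.inv()*G).as_rotvec())
    dp=T.inv().apply(np.asarray(pos)-s['position'])*100
    for v in c: print('dp',dp.round(2),'dr',v.round(3))
    print('q',s['qpos'].round(2),'pos',s['position'].round(4),'F',s['contact_force'].round(1))
E
python3 - <<'E'
from h import *
P=cloud(load('d1.png'))[160:240,218:286].reshape(-1,3);P=P[np.isfinite(P).all(1)]
Q=cloud(load('s1.png'))[165:240,225:300].reshape(-1,3);Q=Q[np.isfinite(Q).all(1)]
for p in (P,Q):
    seat=np.array([.63,.0045,.0975]);k=p[abs((p-seat)@N-.06)<.006]
    u=k@YO;w=k@np.cross(N,YO);ctr=lambda a:(np.percentile(a,3)+np.percentile(a,97))/2
    e1=np.cross(N,YO);print('knobdisc',len(k),np.ptp(u),np.ptp(w),'off',ctr(u)-seat@YO,ctr(w)-seat@e1,((k-seat)@N).mean())
g=P[(abs(P[:,2]-.035)<.014)&(((P-seat)@XO)<-.085)]
print('grip',len(g),'y',np.percentile((g-seat)@YO,[3,97]),'x',np.percentile((g-seat)@XO,[2,98]))
delta([.576,.099,.2],-Z,YO)
E
```

```text
knobdisc 138 0.049104930593902085 0.05019738755967429 off 0.002489683353928185 0.0014227508027719882 0.059199671738771435
knobdisc 78 0.04987272413619559 0.0433762452812248 off 0.0005539626664727848 -0.007745043399561946 0.0584556260420325
grip 86 y [-0.00949794  0.01269319] x [-0.13474961 -0.08550829]
dp [  3.13 -42.05 -56.38] dr [-1.659e+00 -1.000e-03  1.000e-03]
dp [  3.13 -42.05 -56.38] dr [1.483e+00 1.000e-03 1.000e-03]
q [-1.25  0.28  1.51 -0.    1.36 -0.12] pos [ 0.2431 -0.5206  0.2305] F [ 0.3 -0.5  0.4]
```

```bash
python3 -m creep '{"delta_pos":[[3.1,-42,-56.4],[3.1,-42,-56.4],[3.1,-42,-56.4],[3.1,-42,-56.4],[3.1,-42,-56.4],[3.1,-42,-56.4],[3.1,-42,-56.4],[3.1,-42,-56.4],[3.1,-42,-56.4],[3.1,-42,-56.4]],"dr":[[-1.659,0,0],[-1.659,0,0],[-1.659,0,0],[-1.659,0,0],[-1.659,0,0],[-1.659,0,0],[-1.659,0,0],[-1.659,0,0],[-1.659,0,0],[-1.659,0,0]]}' 1 40
python3 -c "
from h import *
delta([.577,.1,.2],-Z,YO)"
```

```text
clock: 1.1
position: [0.4804, -0.0792, 0.209]
ee_rot: [0.584, 0.399, 0.584, -0.399]
contact_force: [0.3, -0.6, -0.1]
width: 0.0855
dp [  0.9   15.51 -13.18] dr [-0.152  0.     0.   ]
dp [  0.9   15.51 -13.18] dr [ 2.989  0.    -0.   ]
q [-0.31  0.16  1.72 -0.    1.26 -0.68] pos [ 0.4804 -0.0792  0.209 ] F [ 0.3 -0.6 -0.1]
```

```bash
python3 -m creep '{"delta_pos":[[1,15.5,-13.2],[1,15.5,-13.2],[1,15.5,-13.2],[1,15.5,-13.2],[1,15.5,-13.2],[1,15.5,-13.2],[1,15.5,-13.2]],"dr":[[-0.15,0,0],[-0.15,0,0],[-0.15,0,0],[-0.15,0,0],[-0.15,0,0],[-0.15,0,0],[-0.15,0,0]]}'
python3 - <<'E'
from h import *
w=snap('wrist','w1.png')
p=cloud(w).reshape(-1,3);p=p[np.isfinite(p).all(1)]
seat=np.array([.63,.0045,.0975])
g=p[(abs(p[:,2]-.046)<.006)&(((p-seat)@XO)<-.08)&(abs((p-seat)@YO)<.04)]
print('griptop',len(g),'y',np.percentile((g-seat)@YO,[2,98]),'x',np.percentile((g-seat)@XO,[2,98]),g[:,2].mean())
delta([.576,.1,.02],-Z,YO)
E
```

```text
clock: 1.8
position: [0.5767, 0.0966, 0.1988]
ee_rot: [0.611, 0.355, 0.611, -0.357]
contact_force: [-0.5, -0.3, -0.3]
width: 0.0851
griptop 978 y [-0.00797002  0.01516074] x [-0.12975311 -0.08116573] 0.04538528069784442
dp [17.91  0.15 -0.37] dr [-0.01   0.     0.001]
dp [17.91  0.15 -0.37] dr [ 3.132e+00  2.000e-03 -0.000e+00]
q [ 0.05  0.31  1.54 -0.    1.3  -0.47] pos [0.5767 0.0962 0.1991] F [-0.4  0.2 -0. ]
```

View pics/w1.png

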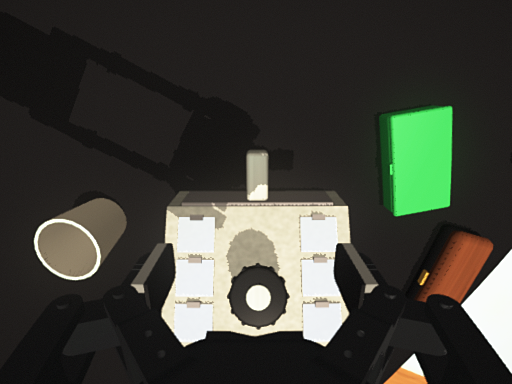

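The wrist view shows the grip at (257,175) and the knob at (258,297), in line with my estimate to about 3 mm. Descending onto the grip.

```bash
python3 -c "
from h import *
delta([.5775,.1025,.018],-Z,YO)"

```

```text
dp [18.11  0.4  -0.51] dr [-0.01   0.     0.001]
dp [18.11  0.4  -0.51] dr [ 3.132e+00  2.000e-03 -0.000e+00]
q [ 0.05  0.31  1.54 -0.    1.3  -0.47] pos [0.5767 0.0962 0.1991] F [-0.4  0.2 -0. ]
```

```bash
python3 -m creep '{"delta_pos":[[3,0.4,-0.5],[7,0.4,-0.5],[11,0.4,-0.5],[14,0.4,-0.5],[16,0.4,-0.5],[17,0.4,-0.5],[17.8,0.4,-0.5],[18,0.4,-0.5],[18,0.4,-0.5]],"dr":[[-0.01,0,0],[-0.01,0,0],[-0.01,0,0],[-0.01,0,0],[-0.01,0,0],[-0.01,0,0],[-0.01,0,0],[-0.01,0,0],[-0.01,0,0]]}' 1 40
python3 -m creep '{"delta_pos":[[0,0,0],[0,0,0],[0,0,0],[0,0,0],[0,0,0],[0,0,0],[0,0,0],[0,0,0]],"dr":[[0,0,0],[0,0,0],[0,0,0],[0,0,0],[0,0,0],[0,0,0],[0,0,0],[0,0,0]]}' -1 40
python3 -c "
from h import *
s=manip.get_state();print(s['contact_force'],s['width'],s['position'])
delta(s['position']-.07*XO,-Z,YO)"
```

```text
clock: 2.75
position: [0.5791, 0.1035, 0.02]
ee_rot: [0.613, 0.353, 0.612, -0.353]
contact_force: [-0.4, -0.7, -0.4]
width: 0.0853
clock: 3.55
position: [0.5764, 0.1028, 0.0197]
ee_rot: [0.612, 0.351, 0.614, -0.354]
contact_force: [-4.2, -3.7, 6.4]
width: 0.0232
[-4.17598868 -3.69593378  6.42764017] 0.023243211272645087 [0.57637443 0.10281131 0.01965514]
dp [ 0.    0.01 -7.  ] dr [ 0.001 -0.001  0.004]
dp [ 0.    0.01 -7.  ] dr [-3.14e+00 -7.00e-03 -1.00e-03]
q [ 0.06  0.48  1.76 -0.    0.9  -0.47] pos [0.5764 0.1028 0.0197] F [-4.2 -3.7  6.4]
```

```bash
python3 -m creep '{"delta_pos":[[0,-0.15,-1],[0,-0.15,-2],[0,-0.15,-3],[0,-0.15,-4],[0,-0.15,-5],[0,-0.15,-6],[0,-0.15,-6.6],[0,-0.15,-7],[0,-0.15,-7.2],[0,-0.15,-7.2]],"dr":[[0,0,0],[0,0,0],[0,0,0],[0,0,0],[0,0,0],[0,0,0],[0,0,0],[0,0,0],[0,0,0],[0,0,0]]}'
python3 -c "
from h import *
s=manip.get_state();print(s['contact_force']@XO,s['width'],(s['position']-[.57637443,.10281131,.01965514])@np.c_[XO,YO,Z])"
```

```text
clock: 4.55
position: [0.5421, 0.1629, 0.0197]
ee_rot: [0.615, 0.351, 0.612, -0.353]
contact_force: [2.7, -14.3, 3.6]
width: 0.0235
13.749483105695179 0.023524017541836233 [-6.91646554e-02  4.34457528e-04  5.94027975e-06]
```

```bash
python3 -m creep '{"delta_pos":[[0,0,0],[0,0,0],[0,0,0.1],[0,0,0.1],[0,0,0.1]],"dr":[[0,0,0],[0,0,0],[0,0,0],[0,0,0],[0,0,0]]}'
python3 -m creep '{"delta_pos":[[0,0,0],[0,0,0],[0,0,0],[0,0,0],[-2,0,0],[-6,0,0],[-11,0,0],[-16,0,0],[-21,0,0],[-24,0,0]],"dr":[[0,0,0],[0,0,0],[0,0,0],[0,0,0],[0,0,0],[0,0,0],[0,0,0],[0,0,0],[0,0,0],[0,0,0]]}' 1
python3 - <<'E'
from h import *
p=cloud(load('w1.png')).reshape(-1,3);p=p[np.isfinite(p).all(1)]
seat=np.array([.63,.0045,.0975]);e1=np.cross(N,YO)
k=p[(abs((p-seat)@N-.06)<.006)&(np.linalg.norm((p-seat)-np.outer((p-seat)@N,N),axis=1)<.05)]
ctr=lambda a:(np.percentile(a,2)+np.percentile(a,98))/2
u=(k-seat)@YO;w=(k-seat)@e1;print(len(k),np.ptp(u),np.ptp(w),ctr(u),ctr(w),((k-seat)@N).mean())
seat=np.array([.6318,.0069,.0975])
delta(seat+.17*N,-N,YO)
E
```

```text
clock: 5.05
position: [0.5421, 0.1629, 0.0197]
ee_rot: [0.614, 0.352, 0.612, -0.353]
contact_force: [2.2, -10.4, 4.3]
width: 0.0235
clock: 6.05
position: [0.5427, 0.1652, 0.2637]
ee_rot: [0.615, 0.354, 0.611, -0.351]
contact_force: [0.5, 0.1, 0.2]
width: 0.0856
2865 0.053019849604006866 0.05366166049522227 0.0023056534804580062 -0.0006184230247960661 0.059601196978684184
dp [ 1.92 -0.25  9.66] dr [ 0.    -0.522 -0.006]
dp [ 1.92 -0.25  9.66] dr [-3.035  0.01  -0.81 ]
q [ 0.17  0.24  1.47  0.    1.42 -0.35] pos [0.5427 0.1652 0.2637] F [0.5 0.1 0.2]
```

```bash
python3 -m creep '{"delta_pos":[[1.9,-0.25,9.65],[1.9,-0.25,9.65],[1.9,-0.25,9.65],[1.9,-0.25,9.65],[1.9,-0.25,9.65],[1.9,-0.25,9.65]],"dr":[[0,-0.522,-0.006],[0,-0.522,-0.006],[0,-0.522,-0.006],[0,-0.522,-0.006],[0,-0.522,-0.006],[0,-0.522,-0.006]]}'
python3 - <<'E'
from h import *
snap('scene','s2.png')
seat=np.array([.632,.006,.0975])
delta(seat+.17*N,-N,YO)
E
```

```text
clock: 6.65
position: [0.5879, 0.0805, 0.2401]
ee_rot: [0.749, 0.248, 0.436, -0.433]
contact_force: [-0.1, 0.4, 0.3]
width: 0.0853
dp [-0.31  0.07  0.28] dr [ 0.002 -0.003  0.004]
dp [-0.31  0.07  0.28] dr [-3.139 -0.007 -0.004]
q [ 0.32  0.27  1.62 -0.55  1.2  -0.02] pos [0.5883 0.08   0.2407] F [ 0.3  0.  -0.2]
```

```bash
python3 -m creep '{"delta_pos":[[0,0,0],[0,0,0],[0,0,0],[0,0,0],[0,0,0],[0,0,0],[0,0,0],[0,0,0],[0,0,0],[0,0,0]],"dr":[[-1.3,0,0],[-1.3,0,0],[-1.3,0,0],[-1.3,0,0],[-1.3,0,0],[-1.3,0,0],[-1.3,0,0],[-1.3,0,0],[-1.3,0,0],[-1.3,0,0]]}'
python3 -m creep '{"delta_pos":[[0,0,0],[0,0,0],[0,0,0],[0,0,0],[0,0,0],[0,0,0],[0,0,0],[0,0,0]],"dr":[[-1.1,0,0],[-1.1,0,0],[-1.1,0,0],[-1.1,0,0],[-1.1,0,0],[-1.1,0,0],[-1.1,0,0],[-1.1,0,0]]}'
python3 - <<'E'
from h import *
w=snap('wrist','w2.png')
s=manip.get_state();y=rot(s['ee_rot']).apply([0,1,0]);y-=y@N*N;y/=np.linalg.norm(y)
p=cloud(w).reshape(-1,3);p=p[np.isfinite(p).all(1)]
seat=np.array([.632,.006,.0975]);e1=np.cross(N,YO)
k=p[(abs((p-seat)@N-.06)<.006)&(np.linalg.norm((p-seat)-np.outer((p-seat)@N,N),axis=1)<.04)]
ctr=lambda a:(np.percentile(a,2)+np.percentile(a,98))/2
u=(k-seat)@YO;w=(k-seat)@e1;print(len(k),np.ptp(u),np.ptp(w),ctr(u),ctr(w),((k-seat)@N).mean())
delta(seat+.036*N,-N,y)
E
```

```text
clock: 7.7
position: [0.5887, 0.079, 0.2411]
ee_rot: [0.747, -0.255, 0.609, -0.083]
contact_force: [0.0, -0.1, 0.4]
width: 0.0856
clock: 8.5
position: [0.5884, 0.0793, 0.2408]
ee_rot: [-0.503, 0.608, -0.562, -0.248]
contact_force: [-0.3, 0.3, -0.9]
width: 0.0853
2170 0.05371351091077958 0.05341756629856463 -0.001102033999905284 -0.0019788315076204807 0.0591210192990342
dp [13.07 -0.29 -0.07] dr [ 0.    -0.002 -0.005]
dp [13.07 -0.29 -0.07] dr [-3.142e+00  8.000e-03 -3.000e-03]
q [ 0.32  0.27  1.62 -0.55  1.2  -2.42] pos [0.5884 0.0793 0.2408] F [ 0.4  0.1 -0.5]
```

View pics/w2.png

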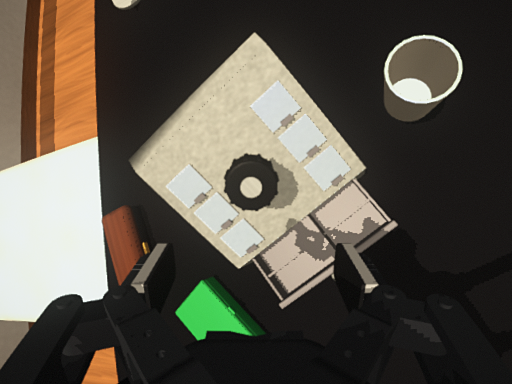

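The drawer stands open, with the knob at (251,182) almost centred under the jaws. Going down around the knob and gripping it.

```bash
python3 -m creep '{"delta_pos":[[4,-0.3,0],[8,-0.3,0],[10.5,-0.3,0],[12,-0.3,0],[12.6,-0.3,0],[13,-0.3,0],[13,-0.3,0]],"dr":[[0,0,0],[0,0,0],[0,0,0],[0,0,0],[0,0,0],[0,0,0],[0,0,0]]}'
python3 -m creep '{"delta_pos":[[0,0,0],[0,0,0],[0,0,0],[0,0,0],[0,0,0],[0,0,0]],"dr":[[0,0,0],[0,0,0],[0,0,0],[0,0,0],[0,0,0],[0,0,0]]}' -1 50
cat >> h.py <<'E'
def st():
    s=manip.get_state();F=s['contact_force'];x=rot(s['ee_rot']).apply([1,0,0]);seat=np.array([.632,.006,.0975])
    print('h %.4f axialF %.1f |F| %.1f Mx %.2f w %.4f q6 %.2f t %.1f'%((s['position']-seat)@N,F@N,np.linalg.norm(F),s['moment']@x,s['width'],s['qpos'][5],s['clock']),(s['position']-seat-((s['position']-seat)@N)*N).round(4))
E
python3 -c "
from h import *
st()"
```

```text
clock: 9.25
position: [0.6232, 0.0231, 0.1293]
ee_rot: [-0.503, 0.608, -0.562, -0.248]
contact_force: [1.0, 0.6, -0.5]
width: 0.0854
clock: 9.85
position: [0.6233, 0.0232, 0.1291]
ee_rot: [-0.503, 0.609, -0.561, -0.248]
contact_force: [1.2, 0.4, 2.2]
width: 0.0484
h 0.0370 axialF 1.8 |F| 2.6 Mx -0.03 w 0.0484 q6 -2.36 t 9.8 [ 0.0005  0.0011 -0.0004]
```

```bash
python3 -m creep '{"delta_pos":[[0.2,0,0],[0.4,0,0],[0.6,0,0],[0.6,0,0]],"dr":[[0,0,0],[0,0,0],[0,0,0],[0,0,0]]}' 
python3 -c "
from h import *
st()"
```

```text
clock: 10.25
position: [0.6245, 0.0212, 0.1248]
ee_rot: [-0.504, 0.608, -0.561, -0.248]
contact_force: [-2.4, 6.3, 10.7]
width: 0.0482
h 0.0321 axialF 12.5 |F| 12.6 Mx -0.04 w 0.0482 q6 -2.35 t 10.2 [ 0.0006  0.0013 -0.0005]
```

```bash
python3 -m creep '{"delta_pos":[[0,0,0],[0,0,0],[0,0,0],[0,0,0]],"dr":[[0.1,0,0],[0.2,0,0],[0.3,0,0],[0.3,0,0]]}' 
python3 -c "
from h import *
st()"
```

```text
clock: 10.65
position: [0.625, 0.021, 0.1251]
ee_rot: [0.589, -0.526, 0.592, 0.16]
contact_force: [-0.7, 6.0, 10.5]
width: 0.0485
h 0.0322 axialF 11.9 |F| 12.1 Mx 0.11 w 0.0485 q6 -2.05 t 10.7 [ 0.0011  0.0011 -0.0003]
```

```bash
python3 -m creep '{"delta_pos":[[0,0,0],[0,0,0],[0,0,0],[0,0,0]],"dr":[[0.1,0,0],[0.2,0,0],[0.3,0,0],[0.3,0,0]]}' 
python3 -c "
from h import *
st()"
```

```text
clock: 11.05
position: [0.6255, 0.0208, 0.1254]
ee_rot: [0.661, -0.433, 0.609, 0.07]
contact_force: [-0.8, 3.9, 10.9]
width: 0.0483
h 0.0322 axialF 11.3 |F| 11.6 Mx 0.04 w 0.0483 q6 -1.75 t 11.1 [0.0016 0.0009 0.    ]
```

```bash
python3 -m creep '{"delta_pos":[[0,0,0],[0,0,0],[0.05,0,0],[0.05,0,0]],"dr":[[0.1,0,0],[0.2,0,0],[0.3,0,0],[0.3,0,0]]}' 
python3 -c "
from h import *
st()"
```

```text
clock: 11.45
position: [0.626, 0.0197, 0.1243]
ee_rot: [0.718, -0.33, 0.612, -0.021]
contact_force: [3.4, -1.7, 5.3]
width: 0.0485
h 0.0306 axialF 3.0 |F| 6.5 Mx 0.03 w 0.0485 q6 -1.45 t 11.4 [0.0017 0.0005 0.0003]
```

Force dropped: the thread start is found. Pushing in.

```bash
python3 -m creep '{"delta_pos":[[0.4,0,0],[0.8,0,0],[1.2,0,0],[1.5,0,0],[1.7,0,0],[1.8,0,0],[1.8,0,0]],"dr":[[0,0,0],[0,0,0],[0,0,0],[0,0,0],[0,0,0],[0,0,0],[0,0,0]]}' 
python3 -c "
from h import *
st()"
```

```text
clock: 12.15
position: [0.6303, 0.0123, 0.1094]
ee_rot: [0.718, -0.33, 0.612, -0.021]
contact_force: [0.9, 1.3, 9.9]
width: 0.0482
h 0.0134 axialF 8.9 |F| 10.0 Mx 0.07 w 0.0482 q6 -1.44 t 12.2 [0.0017 0.0004 0.0003]
```

```bash
python3 -m creep '{"delta_pos":[[0.1,0,0],[0.1,0,0],[0.1,0,0],[0.1,0,0],[0.1,0,0],[0.1,0,0],[0.1,0,0],[0.1,0,0],[0.1,0,0],[0.1,0,0]],"dr":[[0,0,0],[0.12,0,0],[0.25,0,0],[0.38,0,0],[0.5,0,0],[0.62,0,0],[0.75,0,0],[0.88,0,0],[1.0,0,0],[1.0,0,0]]}' 
python3 -c "
from h import *
st()"
```

```text
clock: 13.15
position: [0.6303, 0.0108, 0.1101]
ee_rot: [0.789, 0.054, 0.527, -0.313]
contact_force: [-1.6, 0.7, 15.9]
width: 0.0482
h 0.0134 axialF 14.5 |F| 16.0 Mx 0.07 w 0.0482 q6 -0.44 t 13.2 [ 0.0016 -0.001   0.001 ]
```

```bash
python3 -m creep '{"delta_pos":[[0,0,0],[0,0,0],[0,0,0],[0,0,0],[0,0,0],[0,0,0],[0,0,0],[0,0,0],[0,0,0],[0,0,0]],"dr":[[0.12,0,0],[0.25,0,0],[0.38,0,0],[0.5,0,0],[0.62,0,0],[0.75,0,0],[0.88,0,0],[1.0,0,0],[1.1,0,0],[1.1,0,0]]}' 
python3 -c "
from h import *
st()"
```

```text
clock: 14.15
position: [0.6289, 0.0098, 0.11]
ee_rot: [0.644, 0.457, 0.285, -0.543]
contact_force: [-4.9, -0.7, 18.3]
width: 0.0485
h 0.0133 axialF 16.8 |F| 19.0 Mx 0.02 w 0.0485 q6 0.66 t 14.2 [ 0.0002 -0.0019  0.001 ]
```

```bash
python3 -m creep '{"delta_pos":[[-0.1,0,0],[-0.15,0,0],[-0.15,0,0]],"dr":[[0,0,0],[0,0,0],[0,0,0]]}'
python3 -c "
from h import *
st()"
python3 -m creep '{"delta_pos":[[0,0,0],[0,0,0],[0,0,0],[0,0,0],[0,0,0],[-2,0,0],[-5,0,0],[-9,0,0],[-13,0,0],[-13,0,0]],"dr":[[0,0,0],[0,0,0],[0,0,0],[0,0,0],[0,0,0],[0,0,0],[0,0,0],[0,0,0],[0,0,0],[0,0,0]]}' 1
python3 - <<'E'
from h import *
st()
w=snap('wrist','w3.png')
seat=np.array([.632,.006,.0975])
for w in (w,load('w2.png')):
    p=cloud(w).reshape(-1,3);p=p[np.isfinite(p).all(1)]
    d=p-seat;h=d@N;r=np.linalg.norm(d-np.outer(h,N),axis=1)
    print('top h median',np.median(h[r<.015]),'face',np.median(h[(r>.035)&(r<.05)&(abs(d@YO)<.015)]))
E
```

```text
clock: 14.45
position: [0.6288, 0.01, 0.1102]
ee_rot: [0.644, 0.456, 0.286, -0.543]
contact_force: [-0.1, -4.6, 12.1]
width: 0.0482
h 0.0135 axialF 8.5 |F| 13.0 Mx -0.00 w 0.0482 q6 0.66 t 14.4 [ 0.0001 -0.0019  0.001 ]
clock: 15.45
position: [0.5987, 0.0715, 0.2259]
ee_rot: [0.644, 0.461, 0.286, -0.539]
contact_force: [1.3, -0.1, 0.4]
width: 0.0853
h 0.1479 axialF -0.0 |F| 1.4 Mx 0.09 w 0.0853 q6 0.59 t 15.4 [0.0038 0.0015 0.0004]
top h median 0.22952057104607837 face -0.0003126644412845274
top h median 0.24874770761584303 face 0.0002601552470177746
```

View pics/w3.png

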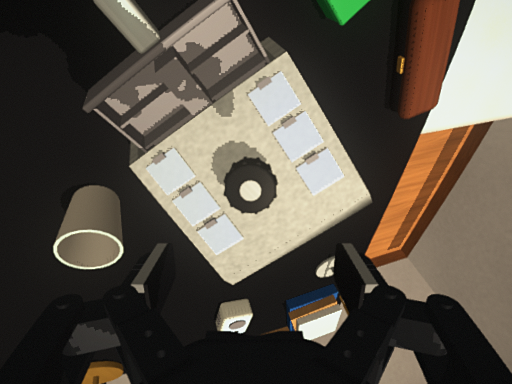

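The view shows the drawer out, the cup upright at (90,230) and the knob at (250,186). The gripper contaminated my height reading, so I am filtering it out.

```bash
python3 - <<'E'
from h import *
seat=np.array([.632,.006,.0975])
for f in ('w2.png','w3.png'):
    p=cloud(load(f)).reshape(-1,3);p=p[np.isfinite(p).all(1)]
    d=p-seat;h=d@N;r=np.linalg.norm(d-np.outer(h,N),axis=1);m=(h<.1)&(abs(r-.017)<.004)
    print(f,m.sum(),'top',np.percentile(h[m],[10,50,90]).round(4))
    g=p[(abs(p[:,2]-.046)<.006)&(abs(d@YO)<.03)&(d@XO<-.12)];print('grip end x from seat',np.percentile((g-seat)@XO,2) if len(g) else None)
    c=p[(abs(p[:,2]-.086)<.004)&(d@YO<-.12)];print('cup rim',(c.max(0)+c.min(0))/2 if len(c) else None)
E
```

```text
w2.png 915 top [0.0583 0.0592 0.06  ]
grip end x from seat -0.14617827311000933
cup rim [ 0.43629985 -0.06787264  0.084776  ]
w3.png 902 top [0.0374 0.0383 0.0391]
grip end x from seat -0.19130798055478318
cup rim [ 1.05739173 -1.07102739  0.08596297]
```

```bash
python3 - <<'E'
from h import *
seat=np.array([.632,.006,.0975]);b=snap('side','d2.png');a=snap('scene','s3.png')
for f in ('d1.png','d2.png'):
    p=cloud(load(f)).reshape(-1,3);p=p[np.isfinite(p).all(1)];d=p-seat;h=d@N;r=np.linalg.norm(d-np.outer(h,N),axis=1)
    m=(h<.08)&(r<.018);fc=(abs(h)<.01)&(r>.035)&(r<.05)&(abs(d@YO)<.015)
    g=(abs(p[:,2]-.034)<.014)&(abs(d@YO)<.014)&(d@XO<-.085)
    print(f,m.sum(),np.median(h[m]),'face',fc.sum(),np.median(h[fc]),'grip end',np.percentile((d@XO)[g],2))
for f in ('s1.png','s3.png'):
    Q=cloud(load(f))
    for nm,w in (('cup',(193,219,175,208)),('box',(303,333,166,203))):
        q=Q[w[2]:w[3],w[0]:w[1]].reshape(-1,3);q=q[np.isfinite(q).all(1)];q=q[(q[:,2]>.02)&(q[:,2]<.12)];print(f,nm,len(q),q.mean(0).round(4))
cv2.imwrite('pics/d2c.png',cv2.resize(b['pixels'][140:260,180:340],None,fx=4,fy=4,interpolation=2))
E
```

```text
d1.png 79 0.058438626281379066 face 35 -0.0013867282067807688 grip end -0.1345059616284996
d2.png 72 0.03833676019893528 face 45 -0.0006526742230393669 grip end -0.20309636956064403
s1.png cup 447 [ 0.4356 -0.0695  0.0581]
s1.png box 552 [0.7409 0.1921 0.0352]
s3.png cup 446 [ 0.4355 -0.0694  0.0581]
s3.png box 561 [0.7406 0.1922 0.0349]
```

View pics/d2c.png

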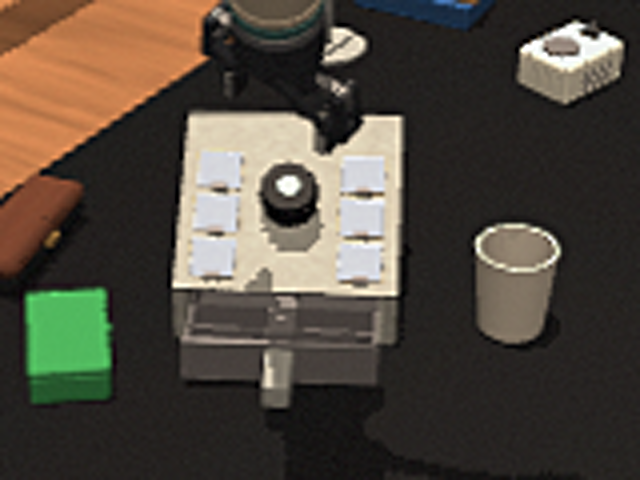

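Two cameras agree on a depth of about 20.3 mm. That passes with about 1 mm to spare but isn't fully home, so I'll regrip and add a short turn.

```bash
python3 -m creep '{"delta_pos":[[4,0,0],[8,0,0],[11,0,0],[12.3,0,0],[13,0,0],[13,0,0]],"dr":[[0,0,0],[0,0,0],[0,0,0],[0,0,0],[0,0,0],[0,0,0]]}'
python3 -c "
from h import *
st()"
python3 -m creep '{"delta_pos":[[0,0,0],[0,0,0],[0,0,0],[0,0,0],[0,0,0],[0.2,0,0],[0.3,0,0],[0.3,0,0]],"dr":[[0,0,0],[0,0,0],[0,0,0],[0,0,0],[0,0,0],[0,0,0],[0,0,0],[0,0,0]]}' -1
python3 -c "
from h import *
st()"
```

```text
clock: 16.2
position: [0.6283, 0.012, 0.1069]
ee_rot: [0.642, 0.458, 0.288, -0.544]
contact_force: [-0.5, 0.7, 0.4]
width: 0.0853
h 0.0117 axialF 0.8 |F| 1.0 Mx 0.03 w 0.0853 q6 0.66 t 16.2 [-0.0007  0.0009 -0.0007]
clock: 17.0
position: [0.6297, 0.0118, 0.1065]
ee_rot: [0.643, 0.459, 0.287, -0.542]
contact_force: [-4.3, 5.1, 10.2]
width: 0.0483
h 0.0109 axialF 12.1 |F| 12.2 Mx -0.02 w 0.0483 q6 0.66 t 17.0 [ 0.0005  0.0011 -0.0004]
```

```bash
python3 -m creep '{"delta_pos":[[0,0,0],[0,0,0],[0,0,0],[0,0,0],[0,0,0]],"dr":[[0.08,0,0],[0.16,0,0],[0.25,0,0],[0.35,0,0],[0.35,0,0]]}'
python3 -c "
from h import *
st()"
python3 -m creep '{"delta_pos":[[-0.3,0,0],[-0.3,0,0],[-0.3,0,0],[-0.3,0,0],[-0.3,0,0],[-2,0,0],[-5,0,0],[-9,0,0],[-13,0,0],[-13,0,0]],"dr":[[0,0,0],[0,0,0],[0,0,0],[0,0,0],[0,0,0],[0,0,0],[0,0,0],[0,0,0],[0,0,0],[0,0,0]]}' 1
python3 - <<'E'
from h import *
st();snap('wrist','w4.png');snap('side','d3.png')
seat=np.array([.632,.006,.0975])
for f in ('w2.png','w3.png','w4.png','d1.png','d2.png','d3.png'):
    p=cloud(load(f)).reshape(-1,3);p=p[np.isfinite(p).all(1)]
    d=p-seat;h=d@N;r=np.linalg.norm(d-np.outer(h,N),axis=1)
    m=(h<.08)&(r<.02)&(r>.013);fc=(abs(h)<.01)&(r>.035)&(r<.05)&(abs(d@YO)<.015)
    g=(abs(p[:,2]-.034)<.014)&(abs(d@YO)<.014)&(d@XO<-.085)
    print(f,np.median(h[m]),'face',np.median(h[fc]),'grip',np.percentile((d@XO)[g],2))
E
```

```text
clock: 17.5
position: [0.6304, 0.0117, 0.1067]
ee_rot: [-0.553, -0.565, -0.187, 0.584]
contact_force: [-3.9, 3.9, 10.2]
width: 0.0488
h 0.0109 axialF 11.5 |F| 11.6 Mx 0.00 w 0.0488 q6 1.01 t 17.5 [ 0.0011  0.001  -0.0002]
clock: 18.5
position: [0.5995, 0.0699, 0.2233]
ee_rot: [-0.554, -0.566, -0.187, 0.581]
contact_force: [1.7, 0.3, 1.0]
width: 0.0856
h 0.1448 axialF 0.5 |F| 2.0 Mx 0.02 w 0.0856 q6 0.94 t 18.5 [0.0038 0.0013 0.0005]
w2.png 0.05916481402714052 face -0.0006604106874189375 grip -0.1445522316405529
w3.png 0.038248272027003 face -0.0004690542172835938 grip -0.19130565707776243
w4.png 0.038002892787467275 face -0.0005361063088761284 grip -0.19729637776017997
d1.png 0.05759691838510801 face -0.0013867282067807688 grip -0.1345059616284996
d2.png 0.03662393204895127 face -0.0006526742230393669 grip -0.20309636956064403
d3.png 0.037019075411398775 face -0.0003727234002854826 grip -0.20349334725088616
```

```bash
python3 -c "
from rig import manip
print(manip.sign_off())"
```

```text
the job is handed in; nothing more can be done
None
```

I pulled the drawer out to its stop and locked it there with the knob, then handed the job in at about 18.6 s of the 67 s allowed. No verdict was reported.

- **Drawer:** I pulled it 69 mm by the grip. The pull force rose to about 14 N there, so it was at its stop. The side camera afterwards also showed the grip end about 69 mm further out.
- **Knob:** With a press of about 12 N, the thread start came after about 0.9 rad of clockwise turn. I pushed the knob to the end of its stroke and turned it a further 2.1 rad. After checking it, I gripped again and added 0.35 rad.
- **Depth after release:** The last wrist picture shows the knob about 21 mm down (19.2 mm needed), and the side camera gives 20.6 to 21.6 mm. The last turn changed the readings by less than 0.5 mm, in opposite directions in the two cameras, so it was probably already close to home.
- **Other things:** The cup stood upright. The cup and tablet box had not moved to within 0.5 mm when checked before the last turn. I did not measure the pill wheel or the repellent, but the arm never went near them.
- **A reading that disagreed:** The wrist camera put the grip end only about 47 to 53 mm further out. In the first of those pictures the grip ran out of the frame, so I relied on the side camera and the pull force.
- **Arm:** It was clear of everything when I handed in, with the gripper open about 145 mm off the sloping face.

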